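# Smooth the vent flaps of a propagation tub shut

### The job

Shut the four vent flaps on the lid of the propagation tub by lightly running the fingertips along the row in one stroke from the hinge side, so that each flap in turn is smoothed down flat and none is bent back. Keep the fingertips close over the row from the first flap to the last, do not press hard, push the tub out of place or lift it, and leave the pots and the bottle alone; finish clear of everything.

Things in the scene. Friction and masses are not known exactly. Their poses are not given: they have to be found in the camera images.
- tub: Loose clear plastic tub with soil and moss and a flat white lid: 300 mm long (its x), 170 mm wide (its y), lid top 88 mm above the table, about 1 kg. It may stand at any yaw. Origin: centre of its underside, z up. A row of four grey vent flaps at 56 mm pitch runs along the lid at y = -30 mm in its frame; they stand open like ramps rising towards its +x.
- vent_row (a point): Middle of the row of flaps on the lid's top (tub frame x -3.5, y -30, z 88 mm); axes as the tub's, +x along the row from first flap to last. Each flap: 45 mm long (x), 44 wide, 3 thick, a 4 mm steel hinge pin across its -x edge, a black vent square below. Shut, flap tops are 91 mm (pins 91.5 mm) above the table. Flaps stay where left; about 0.4 N at the free edge moves one.
- vent1 (a joint): Opening angle (rad) of vent flap 1, the first in the row (nearest the tub's -x end): 0 = shut, lying flat on the lid; grows as the free edge rises; starts 0.35 to 0.7; hard stop at 1.3. Its hinge lies at x = -0.11 m, y = -0.030 m in the tub's frame (z 0.0895 m), its free edge, when shut, 45 mm further along the tub's +x.
- vent2 (a joint): Opening angle (rad) of vent flap 2, the second: 0 = shut, lying flat on the lid; grows as the free edge rises; starts 0.35 to 0.7; hard stop at 1.3. Its hinge lies at x = -0.054 m, y = -0.030 m in the tub's frame (z 0.0895 m), its free edge, when shut, 45 mm further along the tub's +x.
- vent3 (a joint): Opening angle (rad) of vent flap 3, the third: 0 = shut, lying flat on the lid; grows as the free edge rises; starts 0.35 to 0.7; hard stop at 1.3. Its hinge lies at x = 0.002 m, y = -0.030 m in the tub's frame (z 0.0895 m), its free edge, when shut, 45 mm further along the tub's +x.
- vent4 (a joint): Opening angle (rad) of vent flap 4, the last (nearest the tub's +x end): 0 = shut, lying flat on the lid; grows as the free edge rises; starts 0.35 to 0.7; hard stop at 1.3. Its hinge lies at x = 0.058 m, y = -0.030 m in the tub's frame (z 0.0895 m), its free edge, when shut, 45 mm further along the tub's +x.
- small_pot: Loose little clay pot with a rosette, 48 mm across, about 48 mm tall, standing on the lid beside the row, its centre about 80 mm to the +y side of the row's line. Origin: centre of its underside. Leave alone.
- left_pot: Loose clay pot with a plant, 80 mm across, 70 mm tall (leaves to 120 mm), on the bench to the robot's left. Origin: centre of its underside. Leave alone.
- right_pot: Loose black plastic pot with a plant, 90 mm across, 65 mm tall (leaves to 110 mm), on the bench to the robot's right. Origin: centre of its underside. Leave alone.
- bottle: Loose white bottle with a green cap, 68 mm across, 130 mm tall, on the bench beyond the tub. Origin: centre of its underside. Leave alone.

How it is judged:
By the outcome, as a careful person would: the job done as asked, in the order asked, and still so for the second after the job is handed in, with the robot touching nothing.
It also fails if it takes over 42 s, if anything falls off the work surface, if the arm or the gripper's body presses on something with over 40 N, if the wrist force passes 120 N, or if a joint passes its speed limit or range.

### The arm

A 6-joint arm with a two-finger parallel gripper is mounted at the origin on the work surface. World frame = base frame: x ahead of the robot, y to its left, z up, the work surface at z = 0. Lengths are in m, angles in rad, forces in N, time in s.
With the tool pointing down it reaches from about 0.3 to 0.775 m from the base axis. Payload 14.6 kg.
Tool frame: the origin (TCP) lies at the very end of the fingers, on their centre line; the grasp point (between the pads) lies 19 mm behind it; z points along the fingers, x is the direction in which the jaws open and shut, and the axes are right-handed (so a half turn about z gives the same grasp; the last joint's range is limited). The gripper opens to 94 mm and grips with 3 to 60 N. Pads are 16 mm wide; open, the fingers measure 119 mm over their backs; the gripper's body (75 mm by 177 mm) begins 78 mm behind the grasp point.
Start: joints at [-1.375, 0.3, 1.521, -0, 1.321, -0.067], TCP at [0.143, -0.531, 0.205] pointing down, gripper open.
Joint ranges: [-3.03, 3.03], [-0.79, 2.21], [0.23, 2.52], [-1.04, 4.18], [0, 3.07], [-2.55, 2.55]. Speed limits (rad/s): [2.22, 2.22, 2.57, 3.14, 3.14, 3.14].

### API

Orientations are given as [roll, pitch, yaw] about the fixed x, y, z axes, in that order (R = Rz(yaw) Ry(pitch) Rx(roll)).
In Python, from station import ctrl gives the robot as it stands.
- The arm moves only by the shell command python3 -m inch 'ROWS' [FORCE]. ROWS is JSON, one flat list of numbers, 7 for each row, row after row: the shift along the tool's x, y, z in cm, then the turn, a rotation vector about the tool's x, y, z in rad, then the opening, from 0 (shut) to 1 (fully open). In form: [tx, ty, tz, wx, wy, wz, claw, tx, ty, tz, wx, wy, wz, claw, ...]. A call has 1 to 20 rows; each row shifts and turns the commanded pose from where the row before left it, along the tool's axes as they then stand; what a row does not reach is not made up. A row lasts 1/8 s, in which the tool goes at most 62.5 mm and 10.7 degrees, less where a joint would pass 70% of its speed; a pose out of reach is approached as far as the arm can. A call is refused whole if a number of a shift passes 6.25 or a number of a turn 0.188, either way. A call with a gripper value outside its range is refused whole. The fingers move at their own pace and stop on an object; FORCE is the grip in N (left out, the last holds). Time passes only in rows, so rows that do not move let the fingers close. It gives the time, the measured TCP pose, the force and the opening at its end, in the units of the state.
- ctrl.get_obs(): the state, without advancing time (a new reading comes with each control period).
- ctrl.camera(name): name is "side" or "top"; returns (picture, depth): 400x640x3 uint8, red, green, blue; 400x640 float32, m along the optical axis (not along the pixel's ray), 0 where there is no reading.
- ctrl.camera_params(name): a dict with "vertical_fov" (degrees; the focal length in pixels is half the picture's height over the tangent of half this angle, whatever the lens; pixels are square), "cx", "cy" (the principal point, pixels), "camera_from_world" (4x4, takes a point from world to camera coordinates). Camera axes: x right, y down, z forward; pixel columns grow to the right and rows downward; lengths in m; the calibration is good to about 2 mm. A picture is of the moment at which its call begins. camera_params takes no time and is no camera call.
- ctrl.hand_in(): hands the job in, once; it reports no verdict.
Trained networks look in the newest picture that a camera, given by its name, has taken for a name from the list of things; names that differ only in an ending like _2 or _b are one class to them, and where a whole thing is asked for, a point or a joint stands for the part that bears it (a point fixed in the world has none). Each returns a list of dicts, best first, with "score" (0 to 1); they miss things now and then, are a little off and sometimes report something else, mostly with a low value. They report only what shows in the picture. A call takes as long as a camera call.
- ctrl.spot_in(camera, label): "bbox" ([centre column, centre row, width, height] in pixels, round what is visible of it).
- ctrl.place_of(camera, label): "centre" ([column, row] in pixels: a listed point, or the origin of a listed thing).
The state is a dict: "time_s": time; "qpos": joint angles; "joint_vel": joint speeds; "tau": joint torques, N m; "ee_pos": TCP position; "eef_rot": TCP orientation; "force": force on the tool from outside, world axes, zero at the start; "moment": the same for the moment, N m; "grip_width": finger opening in m.
Only numpy, scipy, OpenCV 4.12 (cv2) and the standard library are available. Lean on these libraries where they do the work, as an engineer would, in place of code of your own. Each camera call takes 0.05 s, during which the arm holds its last target. There are 200 camera calls.

## Working session

There is one attempt and no reset: what is moved stays moved. The work goes in short steps, Python scripts to look and compute and a shell command to move; the robot and the scene stay as the last step left them, time stands still between calls to the robot, and variables do not carry over. Pictures are saved under pics/ and viewed, about 8 in all and at most 12, crops included, and the job is handed in when it is done.

```bash
mkdir -p pics; ls
cat > h.py <<'E'
import numpy as np, cv2
from station import ctrl
def cam(n):
    im,d=ctrl.camera(n); p=ctrl.camera_params(n); return im,d,p
def pts(d,p):
    f=d.shape[0]/2/np.tan(np.radians(p["vertical_fov"])/2)
    v,u=np.mgrid[:d.shape[0],:d.shape[1]]
    c=np.stack([(u-p["cx"])/f*d,(v-p["cy"])/f*d,d,np.ones_like(d)],-1)
    w=c@np.linalg.inv(np.array(p["camera_from_world"])).T
    w=w[...,:3]; w[d==0]=np.nan
    return w
E
python3 - <<'E'
from h import *
for n in ("top","side"):
    im,d,p=cam(n); cv2.imwrite(f"pics/{n}0.png",im[...,::-1]); w=pts(d,p)
    print(n,np.round(np.linalg.inv(np.array(p["camera_from_world"]))[:3,3],3))
    for l in ("tub","vent_row","vent1","vent4","small_pot","left_pot","right_pot","bottle"):
        r=ctrl.place_of(n,l)
        for x in r[:2]:
            c,rr=map(int,x["centre"]); print(l,round(x["score"],2),c,rr,np.round(w[min(max(rr,0),399),min(max(c,0),639)],3))
o=ctrl.get_obs(); print(o["time_s"],o["ee_pos"],o["eef_rot"],o["force"])
E
```

```text
pics
top [ 0.467 -0.015  1.71 ]
tub 0.6 308 211 [0.578 0.046 0.085]
vent_row 0.73 318 211 [0.578 0.014 0.098]Traceback (most recent call last):
  File "<stdin>", line 6, in <module>
ValueError: it knows: bottle, left_pot, right_pot, small_pot, tub, vent_row
```

Run:
```python
from h import *
for n in ("top","side"):
    im,d,p=cam(n); cv2.imwrite(f"pics/{n}0.png",im[...,::-1]); w=pts(d,p); np.save(f"pics/{n}.npy",w)
    for l in ("tub","vent_row","small_pot","left_pot","right_pot","bottle"):
        for x in ctrl.place_of(n,l)[:2]:
            c,rr=map(int,x["centre"]); print(n,l,round(x["score"],2),c,rr,np.round(w[min(max(rr,0),399),min(max(c,0),639)],3))
    if n=="top":
        m=(w[...,2]>.08)&(w[...,2]<.095); k,lab,st,_=cv2.connectedComponentsWithStats(m.astype(np.uint8)); i=1+st[1:,4].argmax()
        q=w[lab==i][:,:2].astype(np.float32); r=cv2.minAreaRect(q); print(r, np.median(w[lab==i][:,2]))
        c=cv2.resize(im[100:320,200:460],None,fx=3,fy=3,interpolation=2)[:600,:780]; cv2.imwrite("pics/crop.png",c[...,::-1])
o=ctrl.get_obs(); print(o["time_s"],o["ee_pos"],o["eef_rot"],o["force"])
```

```text
top tub 0.64 308 214 [0.568 0.046 0.096]
top vent_row 0.8 316 209 [0.584 0.02  0.098]
top small_pot 0.63 296 222 [0.54  0.081 0.136]
top left_pot 0.72 181 203 [0.6   0.464 0.07 ]
top left_pot 0.43 316 212 [0.575 0.02  0.088]
top bottle 0.95 349 154 [ 0.765 -0.084  0.096]
((0.5664273500442505, 0.041137516498565674), (0.3001127243041992, 0.17003773152828217), 23.75617790222168) 0.08917296768870564
side tub 0.85 324 236 [0.549 0.119 0.087]
side vent_row 0.8 331 207 [0.571 0.013 0.088]
side small_pot 0.87 329 224 [0.541 0.107 0.122]
side left_pot 0.92 238 370 [0.573 0.498 0.071]
side right_pot 0.69 388 140 [ 0.54  -0.479  0.013]
side bottle 0.79 277 195 [0.729 0.025 0.087]
0.85 [ 0.14287976 -0.53111117  0.20542802] [ 3.14158483e+00  2.10089925e-05 -1.30801929e+00] [-0.62431796  0.7686412   0.84016228]
```

View pics/top0.png

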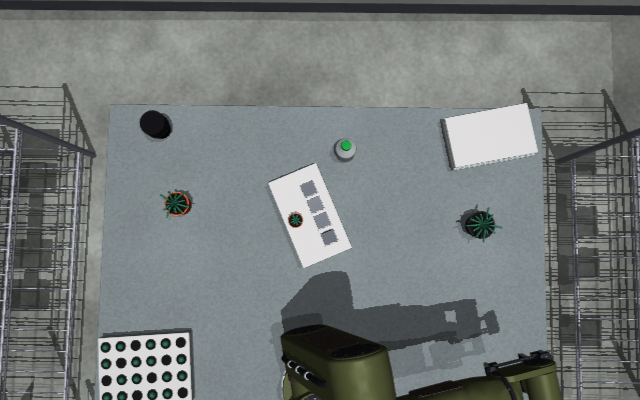

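View pics/side0.png

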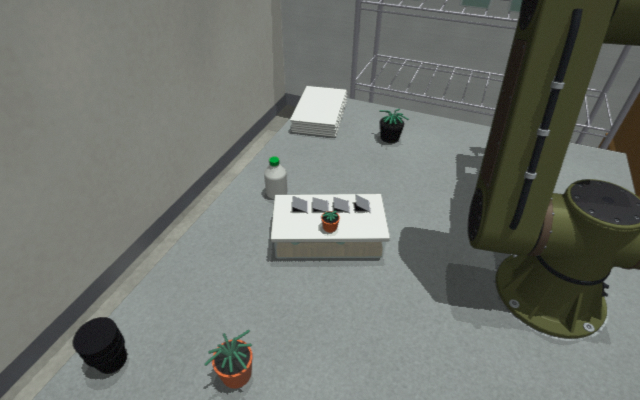

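View pics/crop.png

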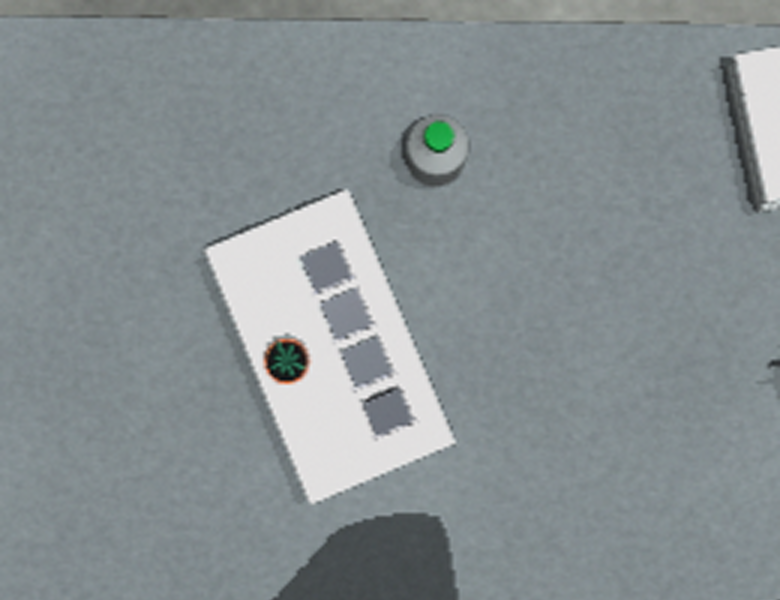

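The top view shows the tub at about (310,215), with the row on its right from (329,238) to (307,187), the small pot at (296,220) and the bottle at (345,150). The side view shows the flaps standing open. Next I check the ramp direction against the height profile in the tub frame.

Run:
```python
from h import *
a=np.radians(23.756); c=np.array([.5664,.0411]); R=np.array([[np.cos(a),-np.sin(a)],[np.sin(a),np.cos(a)]])
for n in("top","side"):
    w=np.load(f"pics/{n}.npy"); t=(w[...,:2]-c)@R; z=w[...,2]
    m=(z>.08)&(z<.095)&(abs(t[...,0])<.2)&(abs(t[...,1])<.12); print(n,"ext",np.round(np.percentile(t[m],[.5,99.5],axis=0),4).tolist(), "lid z",np.median(z[m]))
    for x in np.arange(-.13,.13,.008):
        k=(abs(t[...,0]-x)<.004)&(abs(t[...,1]+.03)<.018)&(z>.07)
        if k.sum(): print(round(x,3),round(float(np.median(z[k])),4),end=" | ")
    k=(t[...,0]>-.06)&(t[...,0]<.06)&(t[...,1]>.01)&(t[...,1]<.09)&(z>.1); print("\npot",t[k].mean(0),z[k].max())
d=np.array([np.cos(a),np.sin(a)])
for x in(-.135,-.118,-.0955,.103,.13): print(x,np.round(c+R@[x,-.03],4))
```

```text
top ext [[-0.1488, -0.0842], [0.1482, 0.0841]] lid z 0.08919196517176742
-0.13 0.0894 | -0.122 0.0895 | -0.114 0.0902 | -0.106 0.0958 | -0.098 0.1015 | -0.09 0.1067 | -0.082 0.1109 | -0.074 0.1155 | -0.066 0.09 | -0.058 0.0906 | -0.05 0.0949 | -0.042 0.0974 | -0.034 0.1001 | -0.026 0.1043 | -0.018 0.1066 | -0.01 0.0903 | -0.002 0.0905 | 0.006 0.0935 | 0.014 0.098 | 0.022 0.1 | 0.03 0.1035 | 0.038 0.1063 | 0.046 0.0926 | 0.054 0.0898 | 0.062 0.0951 | 0.07 0.0993 | 0.078 0.1025 | 0.086 0.1073 | 0.094 0.1126 | 0.102 0.0891 | 0.11 0.0911 | 0.118 0.0882 | 0.126 0.0895 | 
pot [-0.00110199  0.04712829] 0.14474144740748973
side ext [[-0.1468, -0.0821], [0.1495, 0.0881]] lid z 0.08821412246022081
-0.13 0.089 | -0.122 0.0882 | -0.114 0.0878 | -0.106 0.094 | -0.098 0.098 | -0.09 0.1027 | -0.082 0.1079 | -0.074 0.1105 | -0.066 0.0885 | -0.058 0.0893 | -0.05 0.0927 | -0.042 0.0955 | -0.034 0.099 | -0.026 0.1023 | -0.018 0.1054 | -0.01 0.0889 | -0.002 0.0885 | 0.006 0.0927 | 0.014 0.0958 | 0.022 0.0983 | 0.03 0.1014 | 0.038 0.1042 | 0.046 0.0889 | 0.054 0.0883 | 0.062 0.0929 | 0.07 0.0967 | 0.078 0.1011 | 0.086 0.1044 | 0.094 0.1089 | 0.102 0.0886 | 0.11 0.0878 | 0.118 0.0881 | 0.126 0.0882 | 
pot [0.00079884 0.05696819] 0.1384043167456387
-0.135 [ 0.4549 -0.0407]
-0.118 [ 0.4705 -0.0339]
-0.0955 [ 0.4911 -0.0248]
0.103 [0.6728 0.0551]
0.13 [0.6975 0.066 ]
```

The profile confirms the tub pose: yaw 23.8°, centre (0.566, 0.041), flaps rising towards tub +x. I now turn, close the fingers, and travel to just before flap 1.

```bash
python3 -m inch '[0,0,0,0,0,-0.076,0, 0,0,0,0,0,-0.076,0, -1,-1.5,0,0,0,0,0, -2.3,-3.5,0,0,0,0,0, -2.3,-3.5,0,0,0,0,0, -2.3,-3.5,0,0,0,0,0, -2.3,-3.5,0,0,0,0,0, -2.3,-3.5,0,0,0,0,0, -2.3,-3.5,0,0,0,0,0, -2.3,-3.5,0,0,0,0,0, -2.3,-3.5,0,0,0,0,0, -2.3,-3.5,0,0,0,0,0, -2.3,-3.5,0,0,0,0,0, -2.3,-3.5,0,0,0,0,0, -2.3,-3.5,0,0,0,0,0, -2.3,-3.5,0,0,0,0,0, -1.4,-1.1,0,0,0,0,0, 0,0,0,0,0,0,0, 0,0,0,0,0,0,0]'
cat >> h.py <<'E'
def rep():
    a=np.radians(23.756); c=np.array([.5664,.0411]); R=np.array([[np.cos(a),-np.sin(a)],[np.sin(a),np.cos(a)]])
    o=ctrl.get_obs(); p=np.array(o["ee_pos"]); print(o["time_s"],"tub xy",np.round((p[:2]-c)@R,4),"z",round(p[2],4),"rot",np.round(o["eef_rot"],3),"F",np.round(o["force"],2),o["grip_width"])
E
python3 -c "from h import *;rep()"
```

```text
time_s: 3.22
ee_pos: [0.4525, -0.0419, 0.2055]
eef_rot: [-3.142, -0.0, -1.157]
force: [0.3, -0.4, 0.2]
grip_width: 0.0006
3.225 tub xy [-0.1377 -0.03  ] z 0.2055 rot [-3.142 -0.    -1.157] F [ 0.29 -0.38  0.24] 0.0006207842964881731
```

```bash
python3 -m inch '[0,0,2,0,0,0,0, 0,0,2,0,0,0,0, 0,0,2,0,0,0,0, 0,0,2,0,0,0,0, 0,0,1.5,0,0,0,0, 0,0,0.8,0,0,0,0, 0,0,0.5,0,0,0,0, 0,0,0,0,0,0,0, 0,0,0,0,0,0,0]'
python3 - <<'E'
from h import *
rep(); im,d,p=cam("side"); cv2.imwrite("pics/s1.png",cv2.resize(im[140:270,250:430],None,fx=4,fy=4,interpolation=2)[...,::-1])
E
```

```text
time_s: 4.35
ee_pos: [0.4531, -0.0417, 0.0979]
eef_rot: [-3.141, -0.0, -1.156]
force: [-1.3, -0.3, -0.5]
grip_width: 0.0001
4.35 tub xy [-0.137  -0.0302] z 0.0979 rot [-3.141 -0.    -1.156] F [-1.3  -0.28 -0.53] 8.069147492619205e-05
```

View pics/s1.png

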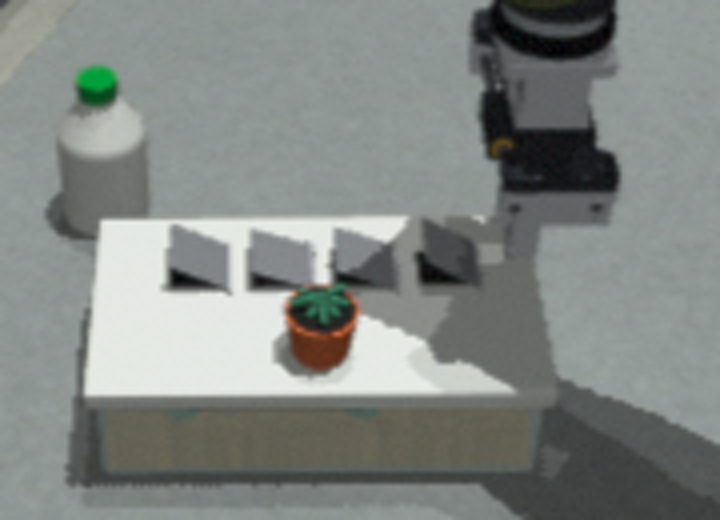

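The closed fingertips at (515,245) line up with the row, just before flap 1 at (450,255). I start the stroke with flap 1.

```bash
python3 -m inch '[0,-0.45,0.05,0,0,0,0, 0,-0.5,0.05,0,0,0,0, 0,-0.5,0.05,0,0,0,0, 0,-0.45,0.03,0,0,0,0, 0,-0.5,0.044,0,0,0,0, 0,-0.5,0.044,0,0,0,0, 0,-0.5,0.044,0,0,0,0, 0,-0.5,0.044,0,0,0,0, 0,-0.5,0.044,0,0,0,0, 0,-0.5,0.044,0,0,0,0, 0,-0.5,0.044,0,0,0,0, 0,-0.5,0.044,0,0,0,0, 0,-0.5,0.044,0,0,0,0, 0,-0.3,0,0,0,0,0]'
python3 - <<'E'
from h import *
rep(); im,d,p=cam("side"); cv2.imwrite("pics/s2.png",cv2.resize(im[140:270,250:430],None,fx=4,fy=4,interpolation=2)[...,::-1])
E
```

```text
time_s: 6.15
ee_pos: [0.5145, -0.0145, 0.0916]
eef_rot: [-3.142, 0.0, -1.156]
force: [0.6, 0.3, 0.3]
grip_width: 0.0005
6.15 tub xy [-0.0699 -0.03  ] z 0.0916 rot [-3.142  0.    -1.156] F [0.61 0.35 0.31] 0.0005290597096737309
```

View pics/s2.png

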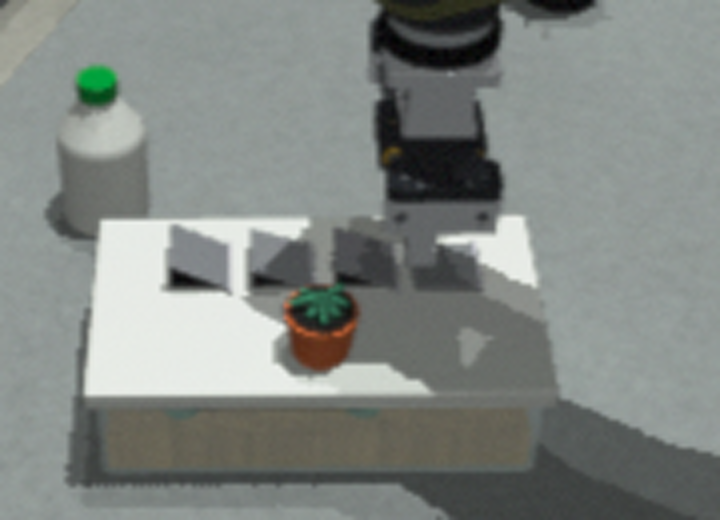

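Flap 1 lies flat under the fingertips at (425,255), the tub hasn't moved and the force is negligible. I carry on with flap 2.

```bash
python3 -m inch '[0,-0.4,-0.22,0,0,0,0, 0,-0.4,-0.22,0,0,0,0, 0,-0.5,0.048,0,0,0,0, 0,-0.5,0.048,0,0,0,0, 0,-0.5,0.048,0,0,0,0, 0,-0.5,0.048,0,0,0,0, 0,-0.5,0.048,0,0,0,0, 0,-0.5,0.048,0,0,0,0, 0,-0.5,0.048,0,0,0,0, 0,-0.5,0.048,0,0,0,0, 0,-0.5,0.048,0,0,0,0, 0,-0.3,0,0,0,0,0]'
python3 -c "from h import *;rep()"
```

```text
time_s: 7.7
ee_pos: [0.5657, 0.0081, 0.0917]
eef_rot: [3.142, 0.0, -1.156]
force: [-0.4, 0.1, 0.1]
grip_width: 0.0003
7.7 tub xy [-0.0139 -0.03  ] z 0.0917 rot [ 3.142  0.    -1.156] F [-0.39  0.15  0.14] 0.0003348323081420412
```

```bash
python3 -m inch '[0,-0.4,-0.22,0,0,0,0, 0,-0.4,-0.22,0,0,0,0, 0,-0.5,0.048,0,0,0,0, 0,-0.5,0.048,0,0,0,0, 0,-0.5,0.048,0,0,0,0, 0,-0.5,0.048,0,0,0,0, 0,-0.5,0.048,0,0,0,0, 0,-0.5,0.048,0,0,0,0, 0,-0.5,0.048,0,0,0,0, 0,-0.5,0.048,0,0,0,0, 0,-0.5,0.048,0,0,0,0, 0,-0.3,0,0,0,0,0]'
python3 - <<'E'
from h import *
rep(); im,d,p=cam("side"); cv2.imwrite("pics/s3.png",cv2.resize(im[140:270,250:430],None,fx=4,fy=4,interpolation=2)[...,::-1])
E
```

```text
time_s: 9.2
ee_pos: [0.617, 0.0306, 0.0918]
eef_rot: [3.142, 0.0, -1.156]
force: [0.0, 0.2, -0.8]
grip_width: 0.0006
9.2 tub xy [ 0.0421 -0.03  ] z 0.0918 rot [ 3.142  0.    -1.156] F [ 0.03  0.18 -0.78] 0.0006107402210546043
```

View pics/s3.png

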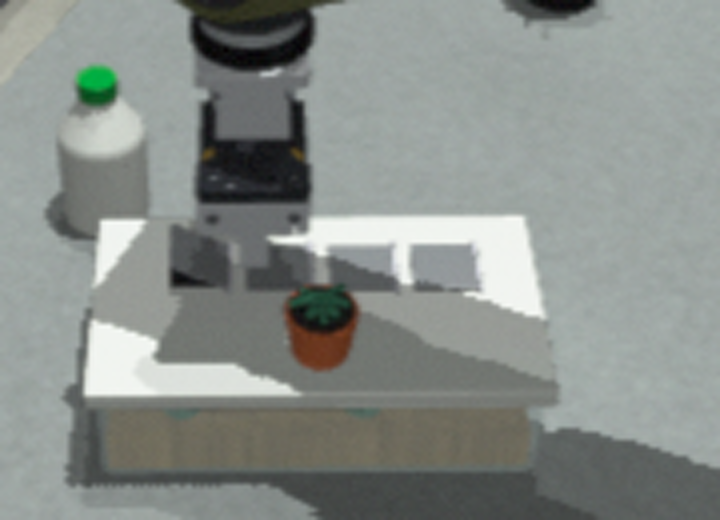

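Flaps 1 to 3, at (445,265), (360,265) and (280,265), are flat, and the tub and pot are unmoved. Now flap 4, then off the end and up.

```bash
python3 -m inch '[0,-0.4,-0.22,0,0,0,0, 0,-0.4,-0.22,0,0,0,0, 0,-0.5,0.048,0,0,0,0, 0,-0.5,0.048,0,0,0,0, 0,-0.5,0.048,0,0,0,0, 0,-0.5,0.048,0,0,0,0, 0,-0.5,0.048,0,0,0,0, 0,-0.5,0.048,0,0,0,0, 0,-0.5,0.048,0,0,0,0, 0,-0.5,0.048,0,0,0,0, 0,-0.5,0.048,0,0,0,0, 0,-0.4,0,0,0,0,0, 0,-0.5,0,0,0,0,0, 0,-0.5,0,0,0,0,0, 0,0,0,0,0,0,0]'
python3 -c "from h import *;rep()"
```

```text
time_s: 11.12
ee_pos: [0.6783, 0.0576, 0.0918]
eef_rot: [-3.142, -0.0, -1.156]
force: [-0.5, 0.6, 0.2]
grip_width: 0.0004
11.125 tub xy [ 0.1091 -0.0299] z 0.0918 rot [-3.142 -0.    -1.156] F [-0.49  0.58  0.19] 0.00037109979149995266
```

```bash
python3 -m inch '[0,0,-1,0,0,0,0, 0,0,-2.5,0,0,0,0, 0,0,-3,0,0,0,0, 0,0,-3,0,0,0,0, 0,0,-3,0,0,0,0, 0,0,-3,0,0,0,0, 2,3,-1,0,0,0,0, 3,3,0,0,0,0,0, 3,3,0,0,0,0,0, 3,3,0,0,0,0,0, 3,3,0,0,0,0,0, 3,3,0,0,0,0,0, 3,3,0,0,0,0,0, 2,3,0,0,0,0,0, 0,3,0,0,0,0,0, 0,0,0,0,0,0,0]'
python3 - <<'E'
from h import *
rep()
for n in("side","top"):
    im,d,p=cam(n); w=pts(d,p); a=np.radians(23.756); c=np.array([.5664,.0411]); R=np.array([[np.cos(a),-np.sin(a)],[np.sin(a),np.cos(a)]]); t=(w[...,:2]-c)@R; z=w[...,2]
    for h in(-.11,-.054,.002,.058):
        k=lambda x:(abs(t[...,0]-x)<.004)&(abs(t[...,1]+.03)<.018)&(z>.07)
        print(n,h,[round(float(np.median(z[k(h+s)])),4) for s in(.008,.022,.038)])
    m=(z>.08)&(z<.095)&(abs(t[...,0])<.2)&(abs(t[...,1])<.12); print(np.round(np.percentile(t[m],[.5,99.5],axis=0),4).tolist(), cv2.minAreaRect(w[m][:,:2].astype(np.float32)))
    if n=="side": cv2.imwrite("pics/s4.png",cv2.resize(im[140:270,250:430],None,fx=4,fy=4,interpolation=2)[...,::-1])
E
```

```text
time_s: 13.12
ee_pos: [0.5186, -0.2535, 0.2581]
eef_rot: [-3.141, -0.001, -1.158]
force: [-0.5, 0.7, 0.6]
grip_width: 0.0005
13.125 tub xy [-0.1625 -0.2504] z 0.2581 rot [-3.141e+00 -1.000e-03 -1.158e+00] F [-0.53  0.7   0.62] 0.0005102243002467943
side -0.11 [0.0911, 0.0913, 0.092]
side -0.054 [0.0916, 0.0915, 0.0916]
side 0.002 [0.0917, 0.0918, 0.0917]
side 0.058 [0.0908, 0.0913, 0.0917]
[[-0.1467, -0.0818], [0.1493, 0.0877]] ((0.566533088684082, 0.04312653839588165), (0.3004091680049896, 0.1764039397239685), 23.561410903930664)
top -0.11 [0.0938, 0.0919, 0.0935]
top -0.054 [0.0944, 0.0913, 0.0933]
top 0.002 [0.0911, 0.091, 0.0929]
top 0.058 [0.0932, 0.0949, 0.0913]
[[-0.1487, -0.0841], [0.1482, 0.084]] ((0.5667250752449036, 0.041218727827072144), (0.3004623353481293, 0.17027440667152405), 23.75905990600586)
```

View pics/s4.png

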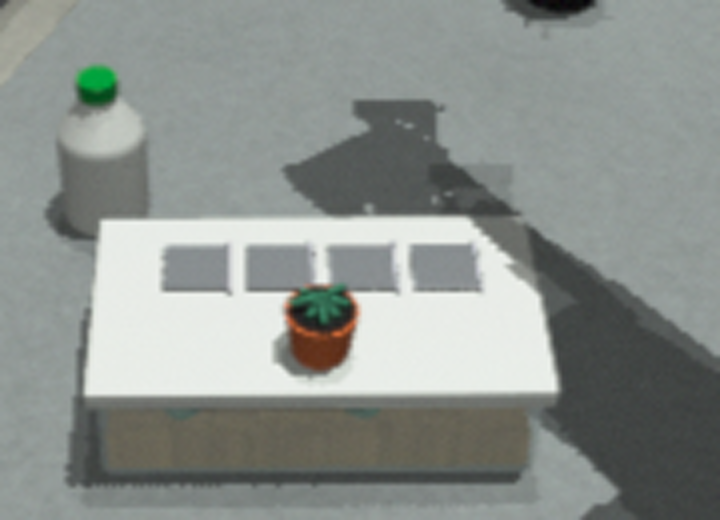

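All four flaps, from (195,268) to (445,268), lie flat. The tub, small pot and bottle are where they were, and the arm is clear.

```bash
python3 -c "
from station import ctrl
print(ctrl.hand_in())"
```

```text
the job is handed in; nothing more can be done
None
```

All four vent flaps are shut. I closed them in one light stroke from the hinge side with the fingertips shut, and handed the job in at about 13 s of the 42 s allowed.

- **Stroke:** the fingertips ran 91.6–96 mm above the table, lifting about 4 mm over each hinge pin. I paused briefly after each flap to check it. Wrist force read under about 1 N at these pauses; I did not read it while the tips were moving.
- **Flaps:** in the side camera's depth the tops are flat at 91–92 mm, against 91 mm when fully shut. The top camera's depth is noisier, at 91–95 mm, but shows no ramp.
- **Tub:** from the top camera it stayed within 0.4 mm and 0.01° of where it started. The side camera puts its centre about 2 mm off in y, but the lid edges it sees are the same before and after, so that is a calibration difference.
- **Pots and bottle:** the small pot and the bottle look unmoved in the last picture. I did not re-check the left and right pots, but the arm never came near them.
- **Finish:** the arm ended clear, with the fingertips 0.26 m above the table and off to the side of the tub.

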